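# Oil a lock body at the bench oiler

## Robot

A 6-joint arm with a two-finger parallel gripper is mounted at the origin on a cart in front of the work surface, level with it; the furniture and walls round the work are solid. World frame = base frame: x ahead of the robot, y to its left, z up, the work surface at z = 0. Lengths are in m, angles in rad, forces in N, time in s.
With the tool pointing down it reaches from about 0.35 to 0.875 m from the base axis. Payload 4.2 kg.
Tool frame: the origin (TCP) lies midway between the tips of the shut fingers; the grasp point (between the pads) lies 19 mm behind it (robot.pinch_z is the distance from the TCP to the grasp point, in m); z points along the fingers, x is the direction in which the jaws open and shut, and the axes are right-handed (so a half turn about z gives the same grasp; the last joint's range is limited). The gripper opens to 85 mm and grips with 20 to 120 N. Pads are 22 mm wide; open, the fingers measure 114 mm over their backs; the gripper's body (76 mm by 85 mm) begins 54 mm behind the grasp point. The pads swing forward as they close: fully open they stand 13 mm farther back than shut.
Start: joints at [1.432, 0.385, 0.008, 0, -1.194, -0.259], TCP at [0.242, 0.576, 0.231] pointing down, gripper open.
Joint ranges: [-3.14, 3.14], [-1.21, 2.06], [-1.07, 1.41], [-3.16, 2.05], [-2.99, -0.16], [-3.1, 3.1]. Speed limits (rad/s): [2.79, 2.79, 3.14, 3.14, 3.14, 3.14].

## Interface

Orientations are given as [roll, pitch, yaw] about the fixed x, y, z axes, in that order (R = Rz(yaw) Ry(pitch) Rx(roll)).
In Python, from rig import robot, eyes, close_job gives the robot as it stands. The module is installed in compiled form; this text tells all that it offers.
- The arm moves only by the shell command python3 -m inch 'ROWS' [OPENING] [FORCE]. ROWS is JSON, a list of rows, each an object of numbers: "dx", "dy", "dz": the shift along the tool's x, y, z in mm; "twist": the turn about the tool's z in rad. In form: [{"dx": .., "dy": .., "dz": .., "twist": ..}, ...]. A call has 1 to 20 rows; each row is the pose to reach, as a shift and turn from the pose commanded when the call began, along the tool's axes at that moment; what a row does not reach only later rows make up. A row lasts 1/12 s, in which the tool goes at most 41.7 mm and 7.16 degrees, less where a joint would pass 70% of its speed; a pose out of reach is approached as far as the arm can. A call with a gripper value outside its range is refused whole. OPENING is the closure in counts, from 0 (fully open) to 255 (shut), set as the call begins (- or left out, the last holds). The fingers move at their own pace and stop on an object; FORCE is the grip in N (left out, the last holds). Time passes only in rows, so rows that repeat a pose let the fingers close. It gives the time, the measured TCP pose, the force and the opening at its end, in the units of the state.
- robot.get_state(): the state, without advancing time (a new reading comes with each control period).
- eyes.camera(name): name is "scene" or "top" or "wrist"; returns the picture (420x560x3 uint8, blue, green, red); there is no depth.
- eyes.calibration(name): a dict with "camera_matrix" (3x3 intrinsics, pixels), "rvec" (rotation vector, rad) and "tvec" (3), from world to camera coordinates, as OpenCV has them; the wrist camera has in their place "mount" (4x4, takes a point from camera to tool coordinates, whose origin is the TCP and whose axes are the tool frame's). Camera axes: x right, y down, z forward; pixel columns grow to the right and rows downward; lengths in m; the calibration is good to about 2 mm. The wrist camera is an equidistant fisheye: a pixel r from the principal point sees the ray r / f radians off the axis. A picture is of the moment at which its call begins: read the wrist's pose just before it. calibration takes no time and is no camera call.
- close_job(): hands the job in, once; it reports no verdict.
The state is a dict: "time": time; "q": joint angles; "qvel": joint speeds; "effort": joint torques, N m; "position": TCP position; "eef_rot": TCP orientation; "ft_force": force on the tool from outside, world axes, zero at the start; "moment": the same for the moment, N m; "gripper_width": finger opening in m.
Only numpy, scipy, OpenCV 4.12 (cv2) and the standard library are available. Lean on these libraries where they do the work, as an engineer would, in place of code of your own. Each camera call takes 0.05 s, during which the arm holds its last target.

## Task

Take the steel lock body out of the wooden rack and stand it, cam up, on the oiler's plate between the nozzle and the back stop, one end facing the nozzle and in line with it. Once it stands there and you have let go, press the oiler's cap fully down and let it spring back up, leaving the lock standing there. Do not press the cap before the lock is in place, and leave the padlock, the tape roll and the tin where they are.

Things in the scene. Friction and masses are not known exactly. Their poses are not given: they have to be found in the camera images.
- lock: Steel lock body, a rounded block 64 mm long (along its y), 22 mm wide (x), 30 mm high (z), with a brass plug and keyway, 19 mm up, in each end (both ends serve alike) and a small brass cam stub on top reaching to 35 mm; 0.24 kg. Origin: centre of the underside, z up. It starts standing, cam up, in the middle slot of the rack.
- rack: Fixed light-wood rack, 56 mm (x) by 124 mm (y), 40 mm high; three slots along its x, 28 mm wide, 38 mm apart, open above and at both ends, floor 6 mm up. The lock is in the middle slot, length along x, its sides hidden by the walls, each end 4 mm proud: there it can be taken only by its two ends. The worktop between rack and oiler is clear. Origin: centre of the underside.
- oiler: Fixed bench oiler. Dark steel plate 232 (x) by 84 mm (y), 6 mm thick, lips 3 mm high along the long edges. Aluminium bottle (62 mm across) at x +66 mm, cap on top; brass nozzle 20 mm above the plate points to -x, tip at x -15 mm; back stop 28 mm high, inner face at x -106 mm. Between these the lock's sides are free, its ends not. Origin: centre of the underside.
- place (a point): The point on the top of the oiler's plate (6 mm above the worktop), halfway between nozzle tip and back stop, straight in line with the nozzle: the lock's origin belongs here, its length along the oiler's x (either end to the nozzle), with about 13 mm spare at either end. Axes as the oiler's.
- cap_top (a point): Centre of the flat top of the oiler's round ribbed cap (42 mm across), 126 mm above the worktop when up; it moves down with the cap.
- cap (a joint): The cap's travel straight down, in m: 0 = up, 0.010 = fully down. Sprung: 1.6 N to start it, 5.6 N fully down, and it returns by itself.
- padlock: Brass padlock standing on its base, 18 by 45 mm, 70 mm high, a bystander. Origin: centre of the underside.
- tape: Black tape roll lying flat, 91 mm across, 19 mm high, a bystander. Origin: centre of the underside.
- tin: Round tin, 70 mm across, 24 mm high, a bystander. Origin: centre of the underside.
Not all that is in view belongs to the job. Leave any blue, orange or turquoise look-alike of the lock alone.

How it is judged:
On the way, in this order (a step that is already met when the one before it is completed fails the run):
1. the lock stands in place on the oiler's plate, let go (x of lock in the frame of place between -0.014 and 0.014 m and y of lock in the frame of place between -0.006 and 0.006 m and z of lock in the frame of place between -0.004 and 0.004 m and angle between the y axis of lock and the x axis of oiler, either way round below 0.2 rad and angle between lock's own z axis and vertical below 0.12 rad and contact force between the fingers and lock below 0.2 N), for 0.2 s.
2. the cap is pressed down (8 mm or more of its 10 mm) (x of lock in the frame of place between -0.014 and 0.014 m and y of lock in the frame of place between -0.006 and 0.006 m and z of lock in the frame of place between -0.004 and 0.004 m and angle between the y axis of lock and the x axis of oiler, either way round below 0.2 rad and angle between lock's own z axis and vertical below 0.12 rad and value of joint cap above 0.008 m), for 0.05 s.
At the end, for the whole second after the job is handed in: The lock stands cam up at rest on the oiler's plate, between nozzle and back stop (centre within 14 mm along and 6 mm across of the place), its length within 0.2 rad of the nozzle's line; the cap has been pressed at least 8 mm down after that and is up again (within 1.5 mm) (x of lock in the frame of place between -0.014 and 0.014 m and y of lock in the frame of place between -0.006 and 0.006 m and z of lock in the frame of place between -0.004 and 0.004 m and angle between the y axis of lock and the x axis of oiler, either way round below 0.2 rad and angle between lock's own z axis and vertical below 0.12 rad and value of joint cap below 0.0015 m and linear speed of lock below 0.02 m/s); the robot touches nothing.
It fails at once if the cap is pressed (more than 4 mm) while the lock is not in place (value of joint cap above 0.004 m and not (x of lock in the frame of place between -0.014 and 0.014 m and y of lock in the frame of place between -0.006 and 0.006 m and z of lock in the frame of place between -0.004 and 0.004 m and angle between the y axis of lock and the x axis of oiler, either way round below 0.2 rad and angle between lock's own z axis and vertical below 0.12 rad)).
It fails at once if the padlock, tape roll or tin is moved by more than 30 mm (distance of any of padlock, tape, tin from where it was at the start of the episode above 0.03 m).
It fails at once if the padlock is knocked over (angle between padlock's own z axis and vertical above 0.6 rad).
It also fails if it takes over 64 s, if anything falls off the work surface, if the arm or the gripper's body presses on something with over 40 N, if the wrist force passes 120 N, or if a joint passes its speed limit or range.

## Working session

There is one attempt and no reset: what is moved stays moved. The work goes in short steps, Python scripts to look and compute and a shell command to move; the robot and the scene stay as the last step left them, time stands still between calls to the robot, and variables do not carry over. Pictures are saved under pics/ and viewed, and the job is handed in when it is done.

```bash
mkdir -p pics
python3 - <<'E'
from rig import robot, eyes
import cv2
print(robot.get_state(), robot.pinch_z)
for n in ["scene","top","wrist"]:
    cv2.imwrite(f"pics/{n}0.png",eyes.camera(n)); print(n,eyes.calibration(n))
E
```

```text
{'time': 0.0, 'q': array([ 1.43158687e+00,  3.85557325e-01,  6.60173634e-03, -5.41745621e-04,
       -1.19399457e+00, -2.58609905e-01]), 'qvel': array([ 1.65770924e-03,  1.00591072e-03, -9.29202091e-05,  2.91068624e-05,
        1.50103638e-03,  4.24081703e-04]), 'effort': array([-3.19121891e-04, -3.92282224e+01,  1.88399774e+01,  4.18605387e+00,
       -4.64501500e-03, -7.35515499e-06]), 'position': array([0.24186761, 0.57565309, 0.23020535]), 'eef_rot': array([-3.14152840e+00, -2.21097386e-03, -1.96881564e+00]), 'ft_force': array([-0.35362228,  0.35321281,  0.24991538]), 'moment': array([ 0.01918308, -0.05827822, -0.03246626]), 'gripper_width': 0.08541022230406008} 0.0187
scene {'camera_matrix': array([[418.65300846,   0.        , 279.2698149 ],
       [  0.        , 418.65300846, 210.43534344],
       [  0.        ,   0.        ,   1.        ]]), 'rvec': array([ 2.33132621, -0.65565969,  0.2236139 ]), 'tvec': array([-0.54756168,  0.27108591,  0.82834311])}
top {'camera_matrix': array([[398.83983859,   0.        , 276.82239065],
       [  0.        , 398.83983859, 209.90236382],
       [  0.        ,   0.        ,   1.        ]]), 'rvec': array([ 2.11013342, -2.16949929,  0.19962598]), 'tvec': array([-0.02723326,  0.61217856,  0.88873049])}
wrist {'camera_matrix': array([[325.1922621 ,   0.        , 277.58217604],
       [  0.        , 325.1922621 , 211.43087769],
       [  0.        ,   0.        ,   1.        ]]), 'mount': array([[ 9.99999908e-01,  3.54448470e-04, -2.39734919e-04,
        -9.21747335e-04],
       [-2.73520064e-04,  9.60318512e-01,  2.78905504e-01,
        -6.97223643e-02],
       [ 3.29079510e-04, -2.78905413e-01,  9.60318521e-01,
        -1.43110766e-01],
       [ 0.00000000e+00,  0.00000000e+00,  0.00000000e+00,
         1.00000000e+00]])}
```

View pics/scene0.png

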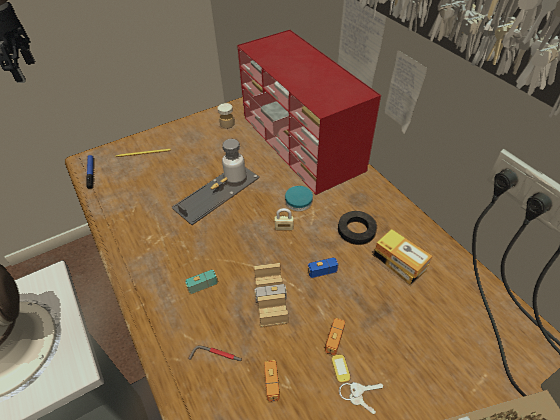

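View pics/top0.png

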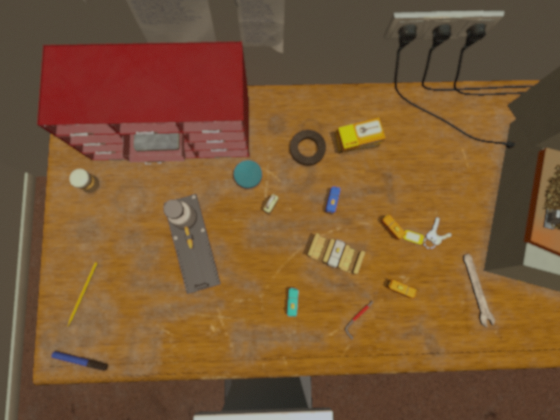

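View pics/wrist0.png

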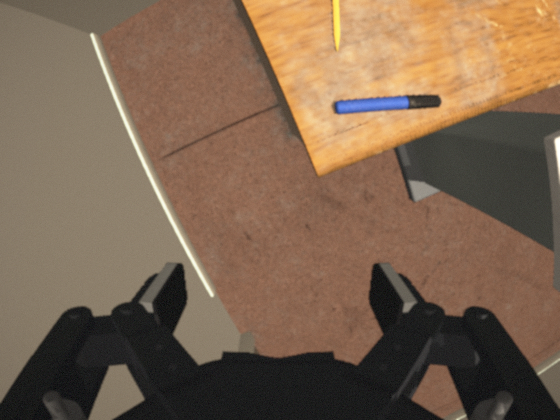

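Candidates for the lock, by top-view pixel: grey body in the rack (336,254), blue (333,200), turquoise (293,302), orange (394,227), and orange (402,289). By the description I choose the grey one in the rack's middle slot, and I'll check it in a close crop.

Run:
```python
import cv2, numpy as np
t=cv2.imread("pics/top0.png"); s=cv2.imread("pics/scene0.png")
def z(im,x0,y0,x1,y1,w,h): return cv2.resize(im[y0:y1,x0:x1],(w,h),interpolation=cv2.INTER_CUBIC)
cv2.imwrite("pics/c0.png",np.vstack([np.hstack([z(t,296,224,376,284,400,300),z(s,235,255,315,315,400,300)]),np.hstack([z(t,145,185,265,305,400,300)[:, :],z(s,160,130,280,220,400,300)])]))
```

```text
(no output)
```

View pics/c0.png

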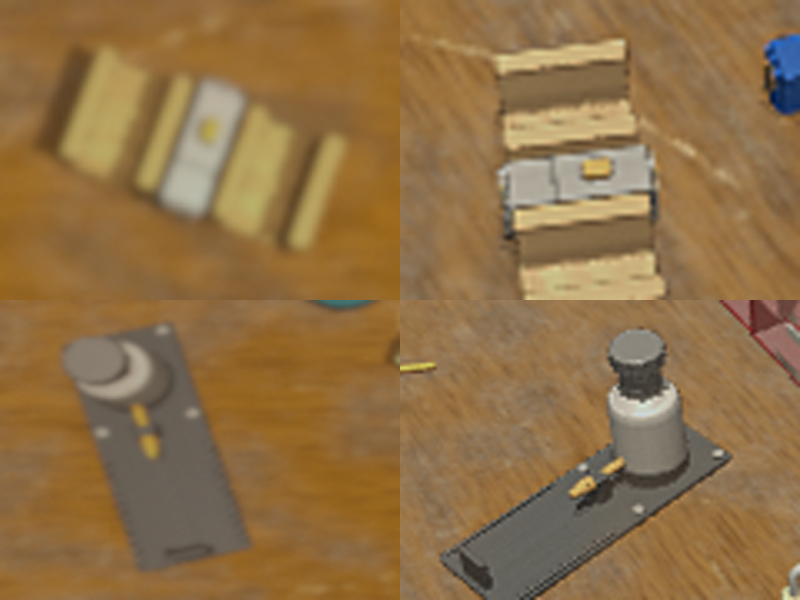

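```bash
cat > h.py <<'E'
import cv2, numpy as np
from rig import robot, eyes
from scipy.spatial.transform import Rotation as R
def cam(n):
    c=eyes.calibration(n); return c["camera_matrix"],cv2.Rodrigues(c["rvec"])[0],c["tvec"]
def plane(n,uv,z):
    K,Rm,t=cam(n); uv=np.atleast_2d(np.float64(uv)); d=np.c_[uv,np.ones(len(uv))]@np.linalg.inv(K).T@Rm
    o=-Rm.T@t; return o+d*((z-o[2])/d[:,2])[:,None]
def pose():
    s=robot.get_state(); T=np.eye(4); T[:3,:3]=R.from_euler("xyz",s["eef_rot"]).as_matrix(); T[:3,3]=s["position"]; return T
def wplane(uv,z,T):
    c=eyes.calibration("wrist");K=c["camera_matrix"];uv=np.atleast_2d(np.float64(uv))
    p=(uv-K[:2,2])/K[0,0]; r=np.linalg.norm(p,axis=1,keepdims=True)
    d=np.c_[p/np.maximum(r,1e-9)*np.sin(r),np.cos(r)]; M=T@c["mount"]
    d=d@M[:3,:3].T; o=M[:3,3]; return o+d*((z-o[2])/d[:,2])[:,None]
def wproj(P,T):
    c=eyes.calibration("wrist");K=c["camera_matrix"];M=np.linalg.inv(T@c["mount"])
    P=np.atleast_2d(P)@M[:3,:3].T+M[:3,3]; a=np.arctan2(np.linalg.norm(P[:,:2],axis=1),P[:,2])
    u=P[:,:2]/np.linalg.norm(P[:,:2],axis=1,keepdims=True); return u*a[:,None]*K[0,0]+K[:2,2]
E
python3 - <<'E'
from h import *
t=cv2.imread("pics/top0.png"); s=cv2.imread("pics/scene0.png")
h=cv2.cvtColor(t,cv2.COLOR_BGR2HSV)
m=np.uint8((h[...,1]<80)&(h[...,2]>110))*255
def big(m,x0,y0,x1,y1):
    mm=np.zeros_like(m); mm[y0:y1,x0:x1]=m[y0:y1,x0:x1]
    return max(cv2.findContours(mm,0,1)[0],key=cv2.contourArea)
c=big(m,320,235,350,272); P=plane("top",c[:,0],.036)[:,:2]
r=cv2.minAreaRect(np.float32(P*1000)); print("lock",r, cv2.boxPoints(r))
# oiler plate
m2=np.uint8((h[...,1]<90)&(h[...,2]<120))*255
c=big(m2,160,185,222,296); P=plane("top",c[:,0],.006)[:,:2]
r=cv2.minAreaRect(np.float32(P*1000)); print("plate",r, cv2.boxPoints(r))
# cap top / scene points
print("cap top", plane("top",[[145+97/400*120,185+357/300*0+ (357-300)/300*120]],.126))
print("cap scene",plane("scene",[[160+(637-400)*.3,130+(346-300)*.3]],.126))
print("lock cam", plane("top",[296+208/5,224+130/5],.041),plane("scene",[235+(597-400)/5,255+166/5],.041))
# plate corners scene
for u,v in [(442,557),(733,457)]: print("corner",plane("scene",[160+(u-400)*.3,130+(v-300)*.3],.007))
# nozzle tip z=.026
print("noz", plane("top",[145+150*.3,185+(455-300)*.4],.026),plane("scene",[160+(572-400)*.3,130+(492-300)*.3],.026))
print(plane("top",[[270,204],[248,174],[308,148]],.01), plane("scene",[[285,222],[299,197],[357,228]],.01))
E
```

```text
lock ((506.7396240234375, -181.2960968017578), (24.363372802734375, 64.31262969970703), 67.1978759765625) [[ 472.37537 -180.0636 ]
 [ 531.66187 -204.98795]
 [ 541.1039  -182.5286 ]
 [ 481.81738 -157.60425]]
plate ((544.048828125, 165.44882202148438), (229.4246368408203, 81.3078842163086), 14.715694427490234) [[422.77225  175.62968 ]
 [443.4263    96.988846]
 [665.32544  155.26796 ]
 [644.6714   233.9088  ]]
cap top [[0.60910315 0.17953108 0.126     ]]
cap scene [[0.60884499 0.17763321 0.126     ]]
lock cam [[ 0.51365078 -0.18461983  0.041     ]] [[ 0.5149     -0.18855564  0.041     ]]
corner [[0.42504899 0.16985904 0.007     ]]
corner [[0.6666414  0.14789232 0.007     ]]
noz [[0.53159395 0.16460141 0.026     ]] [[0.53306146 0.16209104 0.026     ]]
[[ 0.63370004 -0.02855873  0.01      ]
 [ 0.71152654  0.02450579  0.01      ]
 [ 0.77568079 -0.12871251  0.01      ]] [[ 0.6398101  -0.0256163   0.01      ]
 [ 0.71412059  0.0270306   0.01      ]
 [ 0.77594001 -0.13273312  0.01      ]]
```

The crop shows the grey steel body with its brass cam in the middle slot, at scene (271,292). Since the ends aren't free at the oiler, I'll take it by the ends, set it down on the clear worktop, regrip it by the sides and then place it.

```bash
cat >> h.py <<'E'
def go(x,y,z,yawdeg):
    T=pose(); d=T[:3,:3].T@(np.array([x,y,z])-T[:3,3])*1000
    yaw=np.arctan2(T[1,0],T[0,0]); tw=-(np.radians(yawdeg)-yaw); tw=(tw+np.pi)%(2*np.pi)-np.pi
    print("at",T[:3,3].round(4),"yaw",np.degrees(yaw).round(2),"-> dx,dy,dz",d.round(1),"twist",round(tw,3))
E
python3 - <<'E'
from h import *
go(.509,-.184,.20,157.2)
print(plane("top",[[293,302]],.03))
E
```

```text
at [0.2419 0.5758 0.2305] yaw -112.8 -> dx,dy,dz [ 596.9 -540.6   31.5] twist 1.571
[[ 0.39679131 -0.07595332  0.03      ]]
```

```bash
python3 -m inch '[{"dx":597,"dy":-541,"dz":0,"twist":1.571},{"dx":597,"dy":-541,"dz":0,"twist":1.571},{"dx":597,"dy":-541,"dz":0,"twist":1.571},{"dx":597,"dy":-541,"dz":0,"twist":1.571},{"dx":597,"dy":-541,"dz":0,"twist":1.571},{"dx":597,"dy":-541,"dz":0,"twist":1.571},{"dx":597,"dy":-541,"dz":0,"twist":1.571},{"dx":597,"dy":-541,"dz":0,"twist":1.571},{"dx":597,"dy":-541,"dz":0,"twist":1.571},{"dx":597,"dy":-541,"dz":0,"twist":1.571},{"dx":597,"dy":-541,"dz":0,"twist":1.571},{"dx":597,"dy":-541,"dz":0,"twist":1.571},{"dx":597,"dy":-541,"dz":0,"twist":1.571},{"dx":597,"dy":-541,"dz":0,"twist":1.571},{"dx":597,"dy":-541,"dz":0,"twist":1.571},{"dx":597,"dy":-541,"dz":0,"twist":1.571},{"dx":597,"dy":-541,"dz":0,"twist":1.571},{"dx":597,"dy":-541,"dz":0,"twist":1.571},{"dx":597,"dy":-541,"dz":0,"twist":1.571},{"dx":597,"dy":-541,"dz":0,"twist":1.571}]' 0 40
python3 - <<'E'
from h import *
go(.509,-.184,.16,157.2)
E
```

```text
time: 1.82
position: [0.5105, -0.188, 0.2306]
eef_rot: [-3.141, -0.0, 2.74]
ft_force: [-0.1, 0.8, 0.2]
gripper_width: 0.0851
at [ 0.5105 -0.188   0.2306] yaw 156.97 -> dx,dy,dz [ 3.   3.2 70.6] twist -0.004
```

```bash
python3 -m inch '[{"dz":40},{"dz":70},{"dz":70},{"dz":70}]'
python3 - <<'E'
from h import *
T=pose(); im=eyes.camera("wrist"); cv2.imwrite("pics/w1.png",im); np.save("w1T.npy",T); print(T.round(4)); print(wproj(T[:3,3][None]-[0,0,.12],T))
E
```

```text
[[-9.203e-01  3.913e-01 -5.000e-04  5.105e-01]
 [ 3.913e-01  9.203e-01 -9.000e-04 -1.880e-01]
 [ 1.000e-04 -1.000e-03 -1.000e+00  2.306e-01]
 [ 0.000e+00  0.000e+00  0.000e+00  1.000e+00]]
[[276.2006872  204.00001242]]invalid input at $[0]: expected keys dx, dy, dz, twist
```

View pics/w1.png

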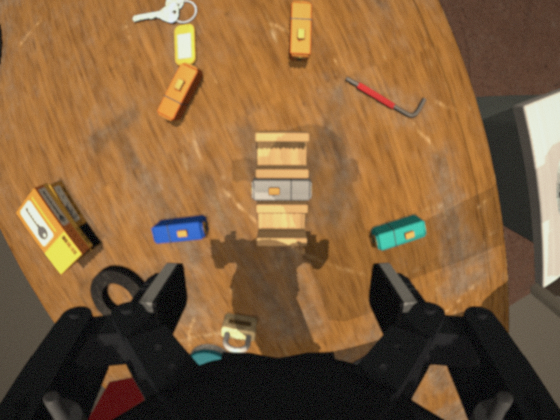

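Here the lock is at about (281,189) between the rack walls, clear of the padlock at (238,333). The descent was refused because every row needs all four keys.

```bash
python3 -m inch '[{"dx":0,"dy":0,"dz":40,"twist":0},{"dx":0,"dy":0,"dz":80,"twist":0},{"dx":0,"dy":0,"dz":100,"twist":0},{"dx":0,"dy":0,"dz":100,"twist":0},{"dx":0,"dy":0,"dz":100,"twist":0}]'
cat > lk.py <<'E'
from h import *
import sys
n=sys.argv[1]; z=float(sys.argv[2])
T=pose(); im=eyes.camera("wrist"); cv2.imwrite(f"pics/{n}.png",im); np.save(n+".npy",T); print(T[:3,3])
g=wproj([T[:3,3]-np.array([0,0,T[2,3]-z])],T)[0]; print("below tcp at",g)
E
python3 lk.py w2 .036
```

```text
time: 2.28
position: [0.5092, -0.1836, 0.1308]
eef_rot: [-3.14, -0.002, 2.744]
ft_force: [0.5, 0.3, 1.2]
gripper_width: 0.0856
[ 0.50920716 -0.18361806  0.13084271]
below tcp at [275.8310276  212.49311759]
```

View pics/w2.png

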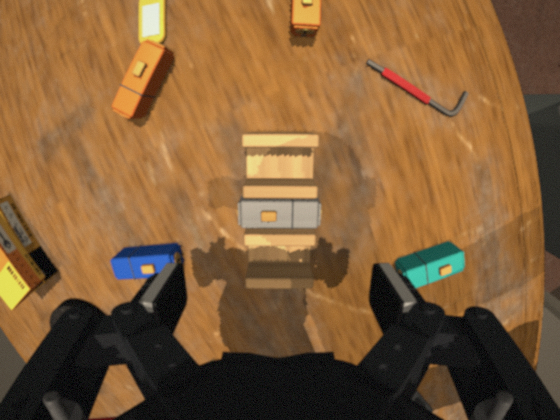

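Run:
```python
from h import *
T=np.load("w2.npy"); im=cv2.imread("pics/w2.png"); h=cv2.cvtColor(im,cv2.COLOR_BGR2HSV)
m=np.uint8((h[...,1]<60)&(h[...,2]>90))*255; mm=0*m; mm[192:236,230:332]=m[192:236,230:332]
c=max(cv2.findContours(mm,0,1)[0],key=cv2.contourArea)
print(cv2.minAreaRect(c))
r=cv2.minAreaRect(np.float32(wplane(c[:,0],.036,T)[:,:2]*1000)); print(r)
go(r[0][0]/1000,r[0][1]/1000,.002,157.2)
cv2.imwrite("pics/z2.png",cv2.resize(im[120:300,200:360],(640,720))[:600])
```

```text
((278.88543701171875, 212.9781951904297), (82.00601959228516, 28.956815719604492), 0.7742201685905457)
((507.24554443359375, -182.22061157226562), (23.132102966308594, 62.460479736328125), 66.44515228271484)
at [ 0.5105 -0.1837  0.1324] yaw 157.26 -> dx,dy,dz [  3.8   0.2 130.4] twist 0.001
```

View pics/z2.png

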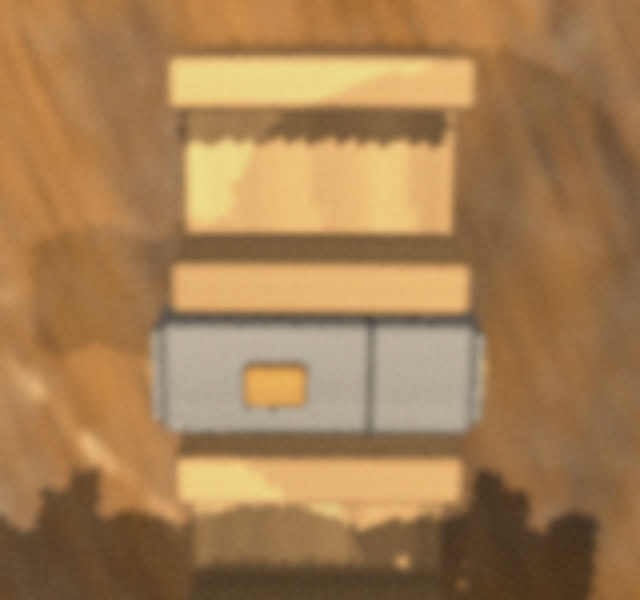

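```bash
python3 -m inch '[{"dx":3,"dy":0,"dz":30,"twist":0},{"dx":3,"dy":0,"dz":60,"twist":0},{"dx":3,"dy":0,"dz":80,"twist":0},{"dx":3,"dy":0,"dz":80,"twist":0},{"dx":3,"dy":0,"dz":80,"twist":0}]'
python3 lk.py w3 .036
```

```text
time: 2.75
position: [0.5081, -0.1827, 0.0528]
eef_rot: [3.141, 0.002, 2.745]
ft_force: [0.8, -0.3, 0.9]
gripper_width: 0.0854
[ 0.50808414 -0.18265127  0.05277424]
below tcp at [275.44224212 253.50930246]
```

View pics/w3.png

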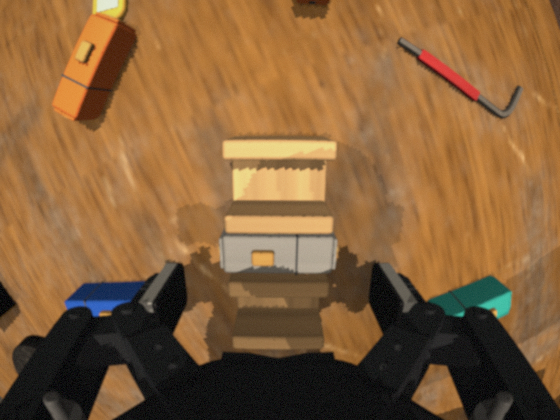

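The jaws are centred on the lock: its top spans x 221–336, centred about (278,253), against a TCP projection of (275,253). Descending.

```bash
python3 -m inch '[{"dx":1,"dy":0,"dz":15,"twist":0},{"dx":1,"dy":0,"dz":30,"twist":0},{"dx":1,"dy":0,"dz":40,"twist":0},{"dx":1,"dy":0,"dz":47,"twist":0},{"dx":1,"dy":0,"dz":50,"twist":0},{"dx":1,"dy":0,"dz":50,"twist":0},{"dx":1,"dy":0,"dz":50,"twist":0}]'
```

```text
time: 3.38
position: [0.5066, -0.1823, 0.002]
eef_rot: [3.141, 0.001, 2.744]
ft_force: [0.7, 0.1, 0.0]
gripper_width: 0.0857
```

```bash
python3 -m inch '[{"dx":0,"dy":0,"dz":0,"twist":0},{"dx":0,"dy":0,"dz":0,"twist":0},{"dx":0,"dy":0,"dz":0,"twist":0},{"dx":0,"dy":0,"dz":0,"twist":0},{"dx":0,"dy":0,"dz":0,"twist":0},{"dx":0,"dy":0,"dz":0,"twist":0},{"dx":0,"dy":0,"dz":0,"twist":0},{"dx":0,"dy":0,"dz":0,"twist":0},{"dx":0,"dy":0,"dz":0,"twist":0},{"dx":0,"dy":0,"dz":0,"twist":0}]' 120 40
python3 lk.py w4 .036
```

```text
time: 4.22
position: [0.507, -0.1824, 0.0023]
eef_rot: [3.141, 0.002, 2.744]
ft_force: [1.5, 1.2, 5.6]
gripper_width: 0.0631
[ 0.50696702 -0.18236975  0.00234492]
below tcp at [274.32008229 304.38955321]
```

View pics/w4.png

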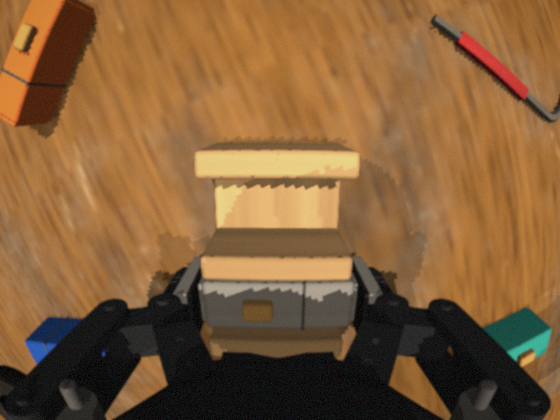

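The fingers grip the lock ends at (200,290) and (357,290), width 63 mm. Lifting.

```bash
python3 -m inch '[{"dx":0,"dy":0,"dz":-10,"twist":0},{"dx":0,"dy":0,"dz":-25,"twist":0},{"dx":0,"dy":0,"dz":-50,"twist":0},{"dx":0,"dy":0,"dz":-75,"twist":0},{"dx":0,"dy":0,"dz":-80,"twist":0},{"dx":0,"dy":0,"dz":-80,"twist":0},{"dx":0,"dy":0,"dz":-80,"twist":0}]' - 60
python3 lk.py w5 .036
python3 - <<'E'
from h import *
go(.51,-.025,.08,194.7)
E
```

```text
time: 4.85
position: [0.5048, -0.1819, 0.0805]
eef_rot: [3.141, -0.002, 2.743]
ft_force: [-0.4, -0.8, -2.8]
gripper_width: 0.0631
[ 0.50476209 -0.18194226  0.08052178]
below tcp at [275.54057292 235.42588084]
at [ 0.5044 -0.1819  0.0799] yaw 157.15 -> dx,dy,dz [ 55.8 146.8   0. ] twist -0.655
```

View pics/w5.png

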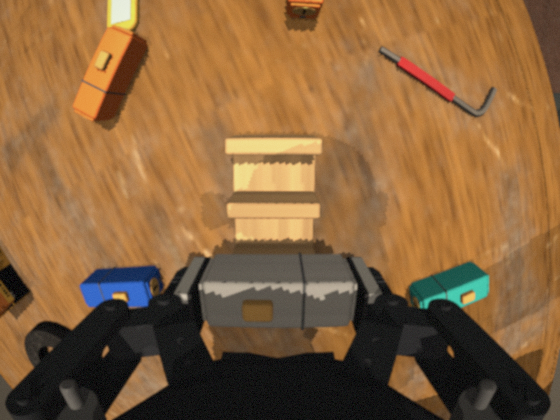

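The lock is lifted level: the cam at (257,310) sits where it was, and the slot is empty.

```bash
python3 -m inch '[{"dx":14,"dy":36,"dz":0,"twist":-0.1},{"dx":28,"dy":73,"dz":0,"twist":-0.2},{"dx":42,"dy":110,"dz":0,"twist":-0.32},{"dx":56,"dy":147,"dz":0,"twist":-0.44},{"dx":56,"dy":147,"dz":0,"twist":-0.55},{"dx":56,"dy":147,"dz":0,"twist":-0.655},{"dx":56,"dy":147,"dz":0,"twist":-0.655},{"dx":56,"dy":147,"dz":0,"twist":-0.655},{"dx":56,"dy":147,"dz":0,"twist":-0.655}]'
python3 lk.py w6 .036
python3 - <<'E'
from h import *
go(.51,-.025,-.004,194.7)
E
```

```text
time: 5.65
position: [0.5105, -0.0255, 0.0803]
eef_rot: [3.141, -0.002, -2.888]
ft_force: [0.2, -1.4, -2.7]
gripper_width: 0.0626
[ 0.51051594 -0.02547084  0.0802874 ]
below tcp at [276.86673062 234.81371628]
at [ 0.5107 -0.0256  0.0806] yaw -165.44 -> dx,dy,dz [ 0.4  0.7 84.6] twist -0.002
```

View pics/w6.png

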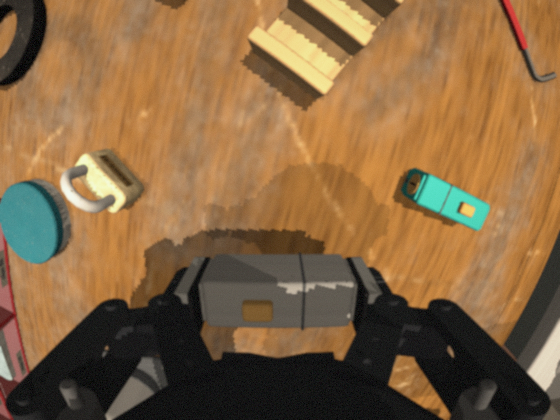

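```bash
python3 -m inch '[{"dx":0,"dy":0,"dz":30,"twist":0},{"dx":0,"dy":0,"dz":55,"twist":0},{"dx":0,"dy":0,"dz":70,"twist":0},{"dx":0,"dy":0,"dz":78,"twist":0},{"dx":0,"dy":0,"dz":82,"twist":0},{"dx":0,"dy":0,"dz":82,"twist":0},{"dx":0,"dy":0,"dz":82,"twist":0}]'
python3 -m inch '[{"dx":0,"dy":0,"dz":1,"twist":0},{"dx":0,"dy":0,"dz":1,"twist":0}]'
python3 -m inch '[{"dx":0,"dy":0,"dz":1,"twist":0},{"dx":0,"dy":0,"dz":1,"twist":0}]'
```

```text
time: 6.28
position: [0.512, -0.0251, -0.0001]
eef_rot: [-3.141, 0.001, -2.885]
ft_force: [-0.6, -0.2, -2.1]
gripper_width: 0.063
time: 6.45
position: [0.5119, -0.0249, -0.0008]
eef_rot: [-3.142, 0.002, -2.885]
ft_force: [-0.6, -0.3, -1.9]
gripper_width: 0.0629
time: 6.62
position: [0.5114, -0.0249, -0.0023]
eef_rot: [3.142, 0.001, -2.885]
ft_force: [0.0, -0.1, -1.6]
gripper_width: 0.063
```

```bash
python3 -m inch '[{"dx":0,"dy":0,"dz":1,"twist":0},{"dx":0,"dy":0,"dz":1,"twist":0}]'
python3 -m inch '[{"dx":0,"dy":0,"dz":1,"twist":0},{"dx":0,"dy":0,"dz":1,"twist":0}]'
```

```text
time: 6.78
position: [0.5115, -0.0249, -0.0034]
eef_rot: [-3.142, 0.001, -2.884]
ft_force: [-0.7, 1.0, -0.3]
gripper_width: 0.0634
time: 6.95
position: [0.5115, -0.0249, -0.0035]
eef_rot: [-3.141, 0.001, -2.884]
ft_force: [-2.7, -0.0, 8.0]
gripper_width: 0.0628
```

Contact with the worktop. Easing up 1 mm and releasing.

```bash
python3 -m inch '[{"dx":0,"dy":0,"dz":-1,"twist":0},{"dx":0,"dy":0,"dz":-1,"twist":0}]'
python3 -m inch '[{"dx":0,"dy":0,"dz":0,"twist":0},{"dx":0,"dy":0,"dz":0,"twist":0},{"dx":0,"dy":0,"dz":0,"twist":0},{"dx":0,"dy":0,"dz":0,"twist":0},{"dx":0,"dy":0,"dz":0,"twist":0},{"dx":0,"dy":0,"dz":0,"twist":0},{"dx":0,"dy":0,"dz":-5,"twist":0},{"dx":0,"dy":0,"dz":-25,"twist":0},{"dx":0,"dy":0,"dz":-55,"twist":0},{"dx":0,"dy":0,"dz":-85,"twist":0},{"dx":0,"dy":0,"dz":-100,"twist":0},{"dx":0,"dy":0,"dz":-100,"twist":0},{"dx":0,"dy":0,"dz":-100,"twist":0}]' 0 40
python3 lk.py w7 .03
```

```text
time: 7.12
position: [0.5114, -0.0249, -0.0035]
eef_rot: [3.142, 0.001, -2.885]
ft_force: [-0.7, -0.3, 3.0]
gripper_width: 0.0628
time: 8.2
position: [0.5116, -0.0248, 0.0975]
eef_rot: [3.141, 0.003, -2.885]
ft_force: [-0.5, -0.1, -0.2]
gripper_width: 0.0857
[ 0.51159575 -0.02484567  0.09748774]
below tcp at [277.38026267 222.97060745]
```

View pics/w7.png

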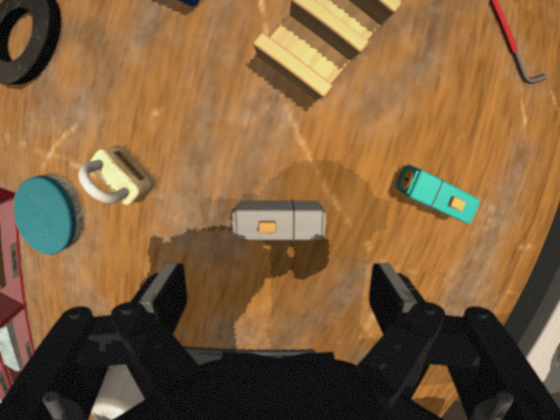

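The lock stands cam up on the worktop, top face centred about (279,224). Turning a quarter turn to take it by the sides.

```bash
python3 -m inch '[{"dx":0,"dy":0,"dz":0,"twist":0.12},{"dx":0,"dy":0,"dz":0,"twist":0.24},{"dx":0,"dy":0,"dz":0,"twist":0.36},{"dx":0,"dy":0,"dz":0,"twist":0.48},{"dx":0,"dy":0,"dz":0,"twist":0.6},{"dx":0,"dy":0,"dz":0,"twist":0.72},{"dx":0,"dy":0,"dz":0,"twist":0.84},{"dx":0,"dy":0,"dz":0,"twist":0.96},{"dx":0,"dy":0,"dz":0,"twist":1.08},{"dx":0,"dy":0,"dz":0,"twist":1.2},{"dx":0,"dy":0,"dz":0,"twist":1.32},{"dx":0,"dy":0,"dz":0,"twist":1.44},{"dx":0,"dy":0,"dz":0,"twist":1.57},{"dx":0,"dy":0,"dz":0,"twist":1.571},{"dx":0,"dy":0,"dz":0,"twist":1.571}]'
python3 lk.py w8 .03
```

```text
time: 9.5
position: [0.5104, -0.0252, 0.0951]
eef_rot: [-3.139, -0.0, 1.83]
ft_force: [-0.4, 1.0, -0.2]
gripper_width: 0.0854
[ 0.51042881 -0.02518159  0.09508348]
below tcp at [275.34939025 226.83634952]
```

View pics/w8.png

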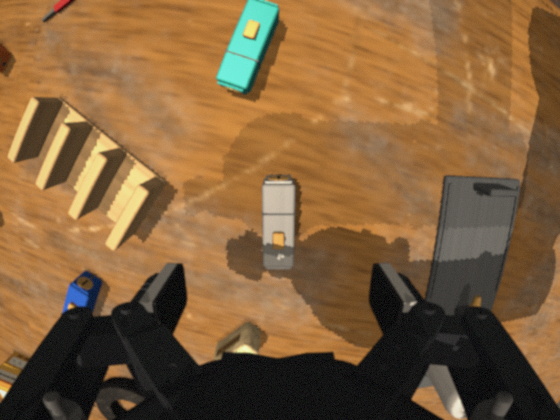

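```bash
python3 -m inch '[{"dx":2,"dy":-1,"dz":30,"twist":0},{"dx":2,"dy":-1,"dz":60,"twist":0},{"dx":2,"dy":-1,"dz":80,"twist":0},{"dx":2,"dy":-1,"dz":89,"twist":0},{"dx":2,"dy":-1,"dz":89,"twist":0},{"dx":2,"dy":-1,"dz":89,"twist":0}]'
python3 -m inch '[{"dx":0,"dy":0,"dz":0,"twist":0},{"dx":0,"dy":0,"dz":0,"twist":0},{"dx":0,"dy":0,"dz":0,"twist":0},{"dx":0,"dy":0,"dz":0,"twist":0},{"dx":0,"dy":0,"dz":0,"twist":0},{"dx":0,"dy":0,"dz":0,"twist":0},{"dx":0,"dy":0,"dz":0,"twist":0},{"dx":0,"dy":0,"dz":0,"twist":0},{"dx":0,"dy":0,"dz":0,"twist":0},{"dx":0,"dy":0,"dz":0,"twist":0},{"dx":0,"dy":0,"dz":0,"twist":0},{"dx":0,"dy":0,"dz":0,"twist":0}]' 235 40
python3 lk.py w9 .03
```

```text
time: 10.05
position: [0.5101, -0.0233, 0.0074]
eef_rot: [-3.141, 0.0, 1.829]
ft_force: [-0.5, -0.4, -0.1]
gripper_width: 0.0858
time: 11.05
position: [0.5104, -0.0233, 0.0081]
eef_rot: [3.14, 0.0, 1.828]
ft_force: [-0.6, -1.0, 6.3]
gripper_width: 0.0214
[ 0.51035217 -0.02330828  0.00811417]
below tcp at [274.0553664  292.28823764]
```

View pics/w9.png

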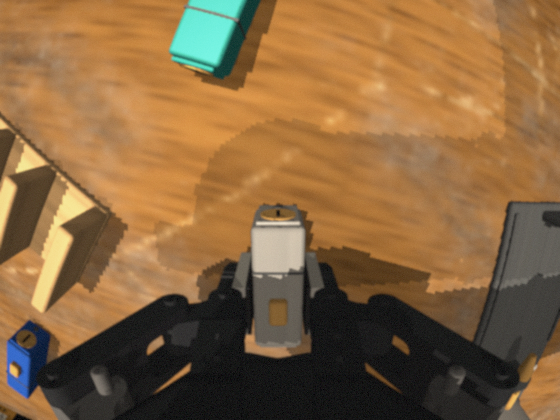

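The lock is gripped by its sides (21.4 mm). Lifting and heading to hover over the place.

```bash
python3 -m inch '[{"dx":0,"dy":0,"dz":-10,"twist":0},{"dx":0,"dy":0,"dz":-40,"twist":0},{"dx":0,"dy":0,"dz":-70,"twist":0},{"dx":0,"dy":0,"dz":-70,"twist":0},{"dx":0,"dy":0,"dz":-70,"twist":0}]' - 60
python3 - <<'E'
from h import *
# lock centre in tool coords from w8 (before grip)
T=np.load("w8.npy"); im=cv2.imread("pics/w8.png"); h=cv2.cvtColor(im,cv2.COLOR_BGR2HSV)
m=np.uint8((h[...,1]<60)&(h[...,2]>90))*255; mm=0*m; mm[178:272,255:303]=m[178:272,255:303]
c=max(cv2.findContours(mm,0,1)[0],key=cv2.contourArea)
r=cv2.minAreaRect(np.float32(wplane(c[:,0],.030,T)[:,:2]*1000)); print(r)
T9=np.load("w9.npy"); print("tool frame",T9[:3,:3].T@(np.array([r[0][0]/1e3,r[0][1]/1e3,0])-T9[:3,3]))
ox=np.array([np.cos(np.radians(14.7)),np.sin(np.radians(14.7))]); p=np.array([.544,.1654])-.0605*ox
print(p); go(p[0],p[1],.078,104.7)
E
```

```text
time: 11.52
position: [0.5103, -0.023, 0.0788]
eef_rot: [3.138, -0.001, 1.827]
ft_force: [-0.9, -0.1, -2.0]
gripper_width: 0.0211
((509.0188293457031, -23.50261688232422), (63.79159927368164, 21.473461151123047), 14.79903507232666)
tool frame [ 0.00015375 -0.00134973  0.00811233]
[0.4854803  0.15004764]
at [ 0.5103 -0.023   0.0788] yaw 104.69 -> dx,dy,dz [173.7  19.9   0.9] twist -0.0
```

```bash
python3 -m inch '[{"dx":35,"dy":5,"dz":0,"twist":0},{"dx":70,"dy":10,"dz":0,"twist":0},{"dx":105,"dy":15,"dz":0,"twist":0},{"dx":140,"dy":20,"dz":0,"twist":0},{"dx":165,"dy":20,"dz":0,"twist":0},{"dx":174,"dy":20,"dz":0,"twist":0},{"dx":174,"dy":20,"dz":0,"twist":0},{"dx":174,"dy":20,"dz":0,"twist":0},{"dx":174,"dy":20,"dz":0,"twist":0}]'
python3 lk.py w10 .006
python3 -c "
from h import *
cv2.imwrite('pics/s10.png',cv2.resize(eyes.camera('scene')[120:240,140:300],(800,600)));cv2.imwrite('pics/t10.png',eyes.camera('top'))"
```

```text
time: 12.27
position: [0.4842, 0.1488, 0.0765]
eef_rot: [-3.139, 0.001, 1.827]
ft_force: [-0.2, -0.5, -2.3]
gripper_width: 0.0207
[0.48419309 0.14884383 0.07646173]
below tcp at [275.4837848  224.30368934]
```

View pics/w10.png

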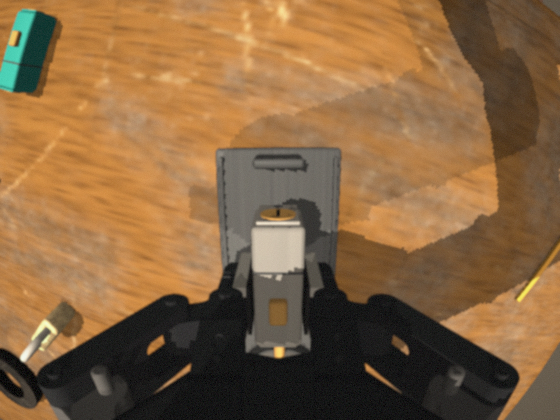

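View pics/s10.png

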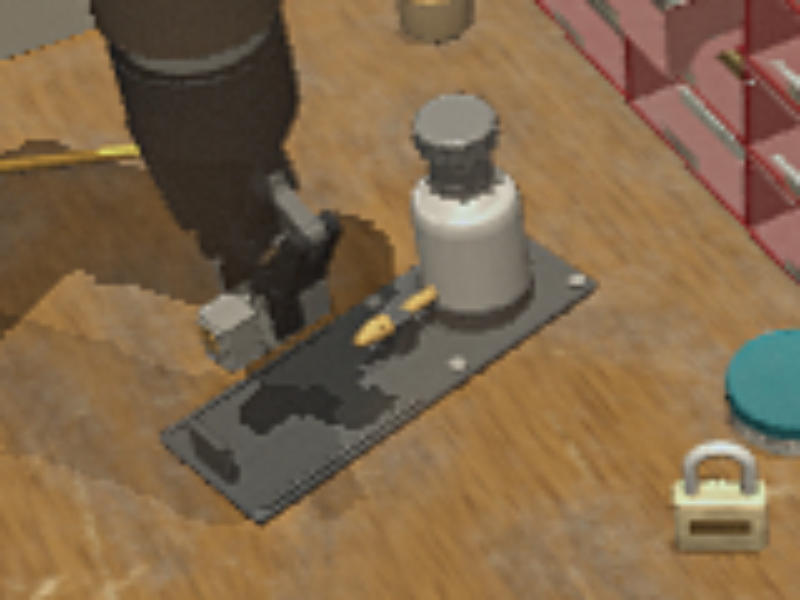

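The wrist view shows the plate end corners at (218,150) and (340,150), the back stop at (279,162) and the lock centred between the edges. I'll measure the plate edges from it.

```bash
python3 - <<'E'
from h import *
T=np.load("w10.npy"); im=cv2.imread("pics/w10.png"); h=cv2.cvtColor(im,cv2.COLOR_BGR2HSV)
L=[];Rr=[]
for y in range(156,206,4):
    row=(h[y,:,1]<70); xs=np.where(row[200:360])[0]+200
    # extremal continuous
    L.append((xs.min(),y)); Rr.append((xs.max()+1,y))
print(L[::3],Rr[::3])
Lw=wplane(L,.009,T)[:,:2]; Rw=wplane(Rr,.009,T)[:,:2]
def f(P):
    v=cv2.fitLine(np.float32(P*1000),cv2.DIST_HUBER,0,.01,.01).ravel(); return np.degrees(np.arctan2(v[1],v[0])),v[2:]
a,pa=f(Lw);b,pb=f(Rw);print(a,b)
th=np.radians(14.7); ox=np.array([np.cos(th),np.sin(th)]); oy=np.array([-ox[1],ox[0]])
la,lb=np.median(Lw@oy)*1e3,np.median(Rw@oy)*1e3; print("edges along oy",la,lb,"mid",(la+lb)/2, "width",lb-la)
e=wplane([(250,149),(310,149)],.009,T)[:,:2]; print("end x",(e@ox)*1e3,"place x",e.mean(0)@ox*1e3+116-60.5)
print("tcp",T[:2,3]@ox*1e3,T[:2,3]@oy*1e3)
p=np.array([.48548,.15005]);print("top est",p@ox*1e3,p@oy*1e3)
E
python3 - <<'E'
import cv2
im=cv2.imread('pics/w10.png'); cv2.imwrite('pics/z10.png',cv2.resize(im[130:280,190:370],(720,600)))
E
```

```text
[(np.int64(217), 156), (np.int64(217), 168), (np.int64(217), 180), (np.int64(218), 192), (np.int64(219), 204)] [(np.int64(340), 156), (np.int64(340), 168), (np.int64(340), 180), (np.int64(339), 192), (np.int64(338), 204)]
14.356263 15.045207
edges along oy -17.430514793676718 63.82644243822902 mid 23.19796382227615 width 81.25695723190574
end x [453.83992614 453.82243598] place x 509.33118106101165
tcp 506.11466657791993 21.103992769459968
top est 507.66552820258283 21.94411936698888
```

View pics/z10.png

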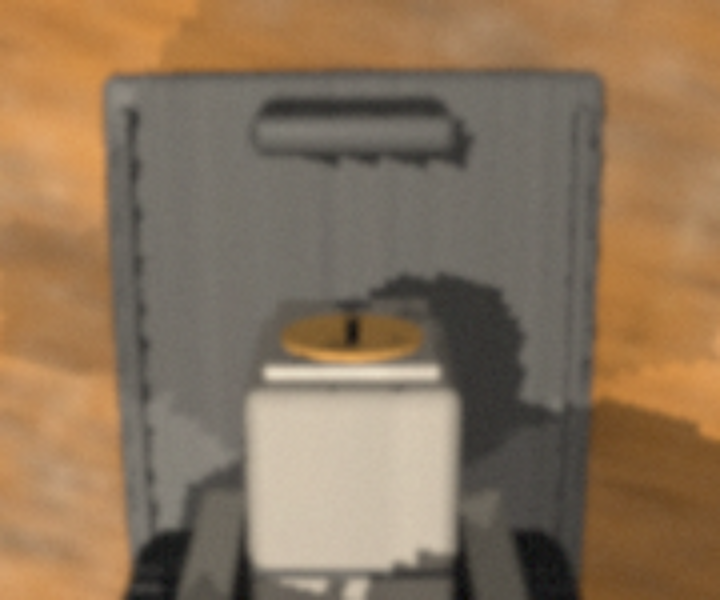

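```bash
python3 -m inch '[{"dx":1.5,"dy":3.5,"dz":15,"twist":0},{"dx":1.5,"dy":3.5,"dz":30,"twist":0},{"dx":1.5,"dy":3.5,"dz":40,"twist":0},{"dx":1.5,"dy":3.5,"dz":40,"twist":0},{"dx":1.5,"dy":3.5,"dz":40,"twist":0}]'
python3 lk.py w11 .006
python3 -c "
from h import *
cv2.imwrite('pics/s11.png',cv2.resize(eyes.camera('scene')[120:240,140:300],(800,600)))"
```

```text
time: 12.83
position: [0.4878, 0.1517, 0.0369]
eef_rot: [-3.14, 0.001, 1.827]
ft_force: [0.1, -0.5, -1.3]
gripper_width: 0.0208
[0.48775621 0.15169138 0.03693785]
below tcp at [275.01990362 245.81154876]
```

View pics/w11.png

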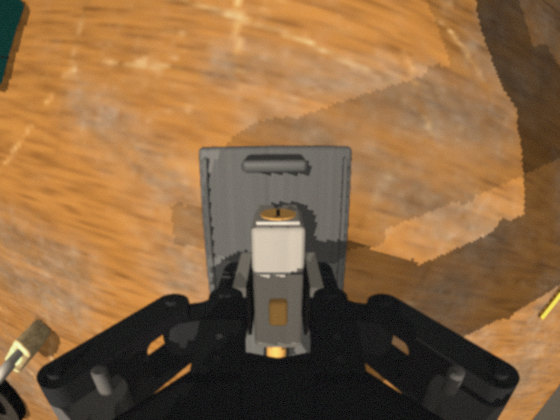

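View pics/s11.png

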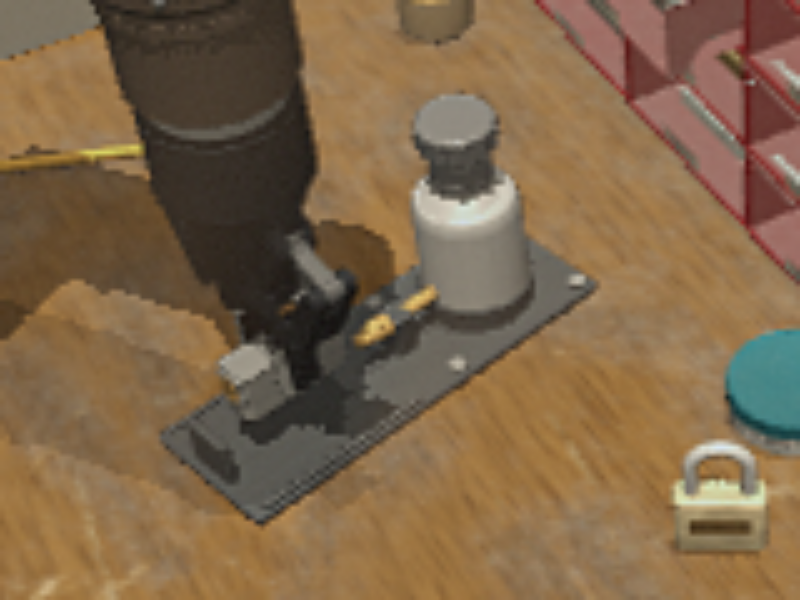

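Run:
```python
from h import *
T=np.load("w11.npy"); print(T.round(4))
for k in range(2): print(eyes.calibration("wrist")["mount"][:3,3], eyes.calibration("wrist")["camera_matrix"][:2,2])
print(wproj([T[:3,3]],T), wproj([T[:3,3]+T[:3,2]*.03],T),wproj([T[:3,3]-T[:3,2]*.03],T))
```

```text
[[-2.534e-01  9.674e-01 -1.200e-03  4.878e-01]
 [ 9.674e-01  2.534e-01 -1.000e-03  1.517e-01]
 [-7.000e-04 -1.400e-03 -1.000e+00  3.690e-02]
 [ 0.000e+00  0.000e+00  0.000e+00  1.000e+00]]
[ 0.00148838 -0.07138782 -0.14310931] [277.58217604 211.43087769]
[ 0.00148838 -0.07138782 -0.14310931] [277.58217604 211.43087769]
[[274.50970072 269.63378869]] [[274.96880803 246.35871222]] [[273.87759942 302.24438694]]
```

The plate's centre line is at x≈275.5 and the lock at 278, so the lock is about 1.3 mm too far across. Correcting and lowering.

```bash
python3 -m inch '[{"dx":-1.2,"dy":0,"dz":10,"twist":0},{"dx":-1.2,"dy":0,"dz":18,"twist":0},{"dx":-1.2,"dy":0,"dz":21,"twist":0},{"dx":-1.2,"dy":0,"dz":21,"twist":0},{"dx":-1.2,"dy":0,"dz":21,"twist":0}]'
python3 -m inch '[{"dx":0,"dy":0,"dz":1,"twist":0},{"dx":0,"dy":0,"dz":1,"twist":0}]'
python3 -m inch '[{"dx":0,"dy":0,"dz":1,"twist":0},{"dx":0,"dy":0,"dz":1,"twist":0}]'
```

```text
time: 13.35
position: [0.4881, 0.1511, 0.0159]
eef_rot: [-3.141, 0.0, 1.828]
ft_force: [-0.8, -0.3, -1.8]
gripper_width: 0.0208
time: 13.52
position: [0.4883, 0.1514, 0.0154]
eef_rot: [3.141, -0.0, 1.828]
ft_force: [0.3, 0.2, -2.7]
gripper_width: 0.0207
time: 13.68
position: [0.4882, 0.1513, 0.0144]
eef_rot: [3.141, -0.0, 1.828]
ft_force: [-0.1, 0.7, -2.7]
gripper_width: 0.0203
```

```bash
python3 -m inch '[{"dx":0,"dy":0,"dz":1,"twist":0},{"dx":0,"dy":0,"dz":1,"twist":0}]'
python3 -m inch '[{"dx":0,"dy":0,"dz":0.7,"twist":0},{"dx":0,"dy":0,"dz":0.7,"twist":0}]'
python3 lk.py w12 .006
python3 -c "
from h import *
cv2.imwrite('pics/s12.png',cv2.resize(eyes.camera('scene')[120:240,140:300],(800,600)))"
```

```text
time: 13.85
position: [0.4883, 0.1513, 0.0142]
eef_rot: [3.141, 0.0, 1.828]
ft_force: [-2.1, -0.8, 3.6]
gripper_width: 0.0209
time: 14.02
position: [0.4883, 0.1513, 0.0142]
eef_rot: [3.141, 0.0, 1.828]
ft_force: [-3.3, 0.2, 9.1]
gripper_width: 0.0211
[0.48832529 0.15130386 0.01416821]
below tcp at [274.65055873 262.53643155]
```

View pics/w12.png

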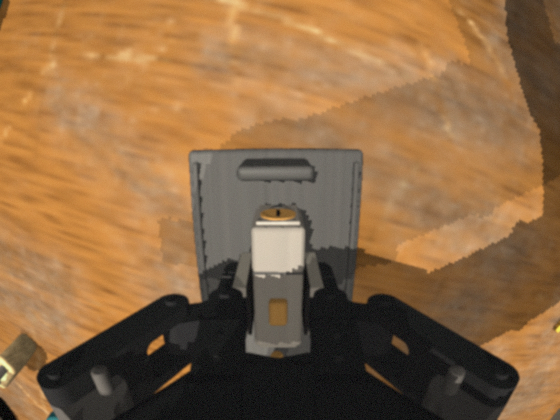

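View pics/s12.png

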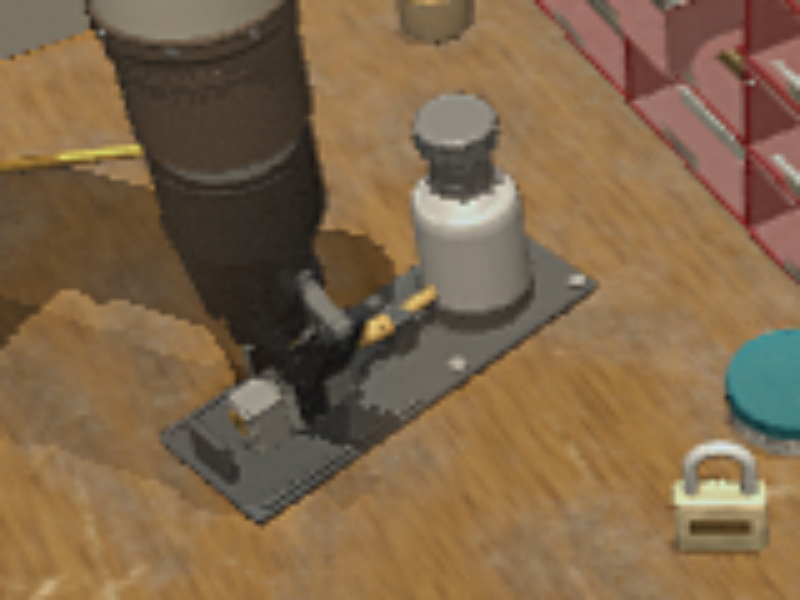

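On the plate (8–9 N contact). The plate centre is at x≈276 and the lock at 278, so about 1 mm off. Easing up and releasing with a limited opening.

```bash
python3 -m inch '[{"dx":0,"dy":0,"dz":-1,"twist":0},{"dx":0,"dy":0,"dz":-1.2,"twist":0}]'
python3 -m inch '[{"dx":0,"dy":0,"dz":0,"twist":0},{"dx":0,"dy":0,"dz":0,"twist":0},{"dx":0,"dy":0,"dz":0,"twist":0},{"dx":0,"dy":0,"dz":0,"twist":0},{"dx":0,"dy":0,"dz":0,"twist":0},{"dx":0,"dy":0,"dz":0,"twist":0},{"dx":0,"dy":0,"dz":0,"twist":0},{"dx":0,"dy":0,"dz":-10,"twist":0},{"dx":0,"dy":0,"dz":-30,"twist":0},{"dx":0,"dy":0,"dz":-60,"twist":0},{"dx":0,"dy":0,"dz":-95,"twist":0},{"dx":0,"dy":0,"dz":-130,"twist":0},{"dx":0,"dy":0,"dz":-160,"twist":0},{"dx":0,"dy":0,"dz":-160,"twist":0},{"dx":0,"dy":0,"dz":-160,"twist":0}]' 130 40
python3 lk.py w13 .036
python3 -c "
from h import *
cv2.imwrite('pics/s13.png',cv2.resize(eyes.camera('scene')[120:240,140:300],(800,600)))"
```

```text
time: 14.28
position: [0.4885, 0.1514, 0.0142]
eef_rot: [3.141, -0.0, 1.828]
ft_force: [-1.0, 0.6, 0.9]
gripper_width: 0.0208
time: 15.53
position: [0.489, 0.1518, 0.1767]
eef_rot: [3.136, -0.002, 1.828]
ft_force: [-0.1, 0.5, -0.4]
gripper_width: 0.0417
[0.48903763 0.15181089 0.17666174]
below tcp at [275.58599527 198.4702811 ]
```

View pics/w13.png

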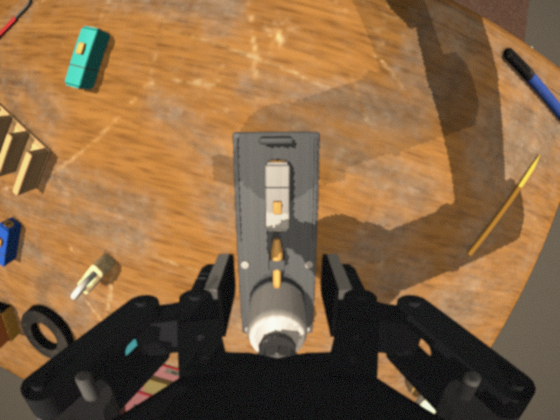

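View pics/s13.png

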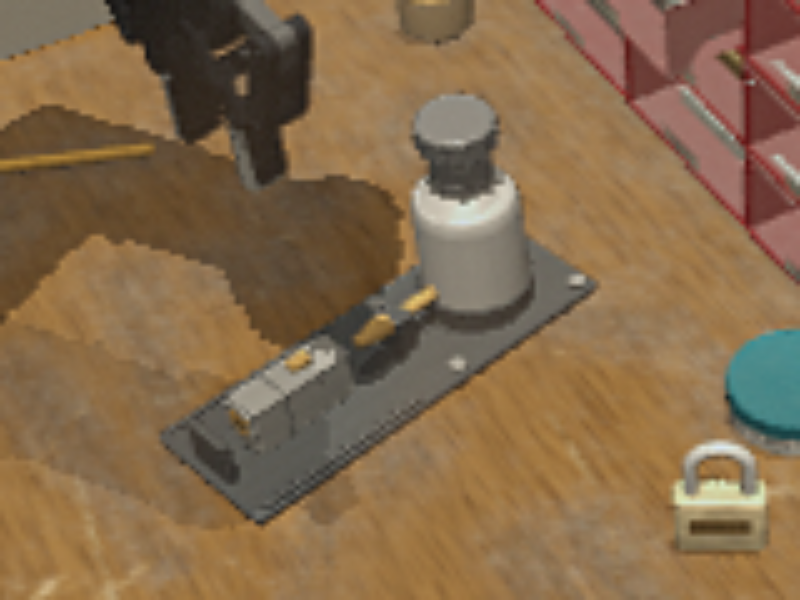

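Run:
```python
from h import *
T=np.load("w13.npy"); im=cv2.imread("pics/w13.png"); h=cv2.cvtColor(im,cv2.COLOR_BGR2HSV)
cv2.imwrite("pics/z13.png",cv2.resize(im[120:270,190:370],(720,600)))
th=np.radians(14.7); ox=np.array([np.cos(th),np.sin(th)]); oy=np.array([-ox[1],ox[0]])
m=np.uint8((h[...,1]<70)&(h[...,2]>125))*255; mm=0*m; mm[160:236,258:298]=m[160:236,258:298]
c=max(cv2.findContours(mm,0,1)[0],key=cv2.contourArea)
r=cv2.minAreaRect(np.float32(wplane(c[:,0],.036,T)[:,:2]*1000)); print(r); q=np.array(r[0])
print("lock along",q@ox,"across",q@oy)
f=lambda uv,z:(lambda P:(P@ox*1e3,P@oy*1e3))(wplane([uv],z,T)[0,:2])
print("plate end",f((277,132),.009),"nozzle tip",f((277,240),.026))
for y in (150,170,190): 
    xs=np.where(h[y,215:340,1]<70)[0]+215; a,b=f((xs.min(),y),.009),f((xs.max()+1,y),.009); print(xs.min(),xs.max(),(a[1]+b[1])/2)
g=cv2.imread("pics/z13.png")
```

```text
((490.46966552734375, 150.46820068359375), (68.55149841308594, 28.372650146484375), 13.711713790893555)
lock along 512.5979925102125 across 21.082464134033543
plate end (np.float64(453.35161502042), np.float64(24.0141962962406)) nozzle tip (np.float64(555.5717483827631), np.float64(24.017244245518054))
234 318 23.535457794184985
234 317 23.043476042022554
235 317 23.528994049984192
```

View pics/z13.png

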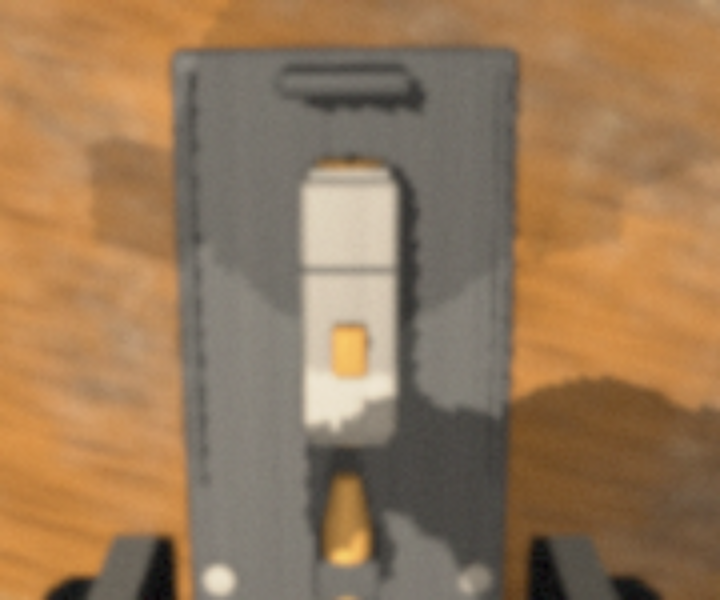

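Run:
```python
from h import *
T=np.load("w13.npy"); th=np.radians(14.7); ox=np.array([np.cos(th),np.sin(th)])
f=lambda v,z:wplane([(277,120+v/4)],z,T)[0,:2]@ox*1e3
a,b=f(168,.036),f(446,.036); print("lock",a,b,(a+b)/2,"plate end",f(48,.006),"+55.5",f(48,.006)+55.5,"noz",f(472,.026),f(472,.026)-45.5,"stop top inner",f(97,.034)+45.5)
c=np.array([.609,.179]); print(c@ox)
go(.609,.180,.16,104.7)
```

```text
lock 478.5152657186593 543.1278929173291 510.8215793179942 plate end 453.48673772639074 +55.5 508.98673772639074 noz 553.4894186788686 507.98941867886856 stop top inner 508.520907898226
0.6344887335211892
at [0.4875 0.1509 0.1736] yaw 104.7 -> dx,dy,dz [ -2.7 124.9  13.5] twist -0.0
```

The lock stands about 2 mm off along and under 1 mm across, well within tolerance. Next I shut the fingers and hover over the cap.

```bash
python3 -m inch '[{"dx":-1.5,"dy":0,"dz":0,"twist":0},{"dx":-1.5,"dy":30,"dz":0,"twist":0},{"dx":-1.5,"dy":60,"dz":0,"twist":0},{"dx":-1.5,"dy":90,"dz":0,"twist":0},{"dx":-1.5,"dy":125,"dz":0,"twist":0},{"dx":-1.5,"dy":125,"dz":0,"twist":0},{"dx":-1.5,"dy":125,"dz":0,"twist":0},{"dx":-1.5,"dy":125,"dz":20,"twist":0},{"dx":-1.5,"dy":125,"dz":30,"twist":0},{"dx":-1.5,"dy":125,"dz":30,"twist":0},{"dx":-1.5,"dy":125,"dz":30,"twist":0}]' 255 30
python3 lk.py w14 .126
python3 -c "
from h import *
cv2.imwrite('pics/s14.png',cv2.resize(eyes.camera('scene')[120:240,140:300],(800,600)))"
```

```text
time: 16.55
position: [0.6083, 0.181, 0.143]
eef_rot: [-3.139, 0.001, 1.828]
ft_force: [-0.8, -0.2, 0.2]
gripper_width: 0.0
[0.6083376  0.18097057 0.14303473]
below tcp at [274.81694457 255.60349932]
```

View pics/w14.png

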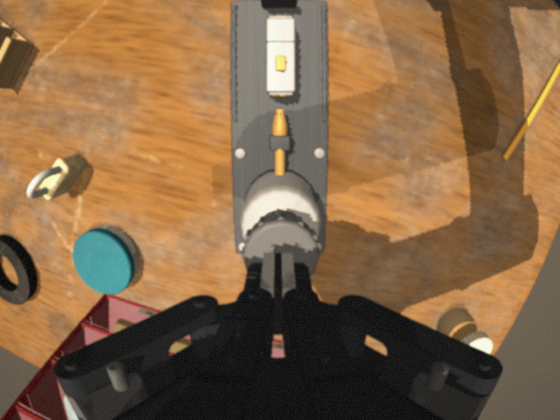

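View pics/s14.png

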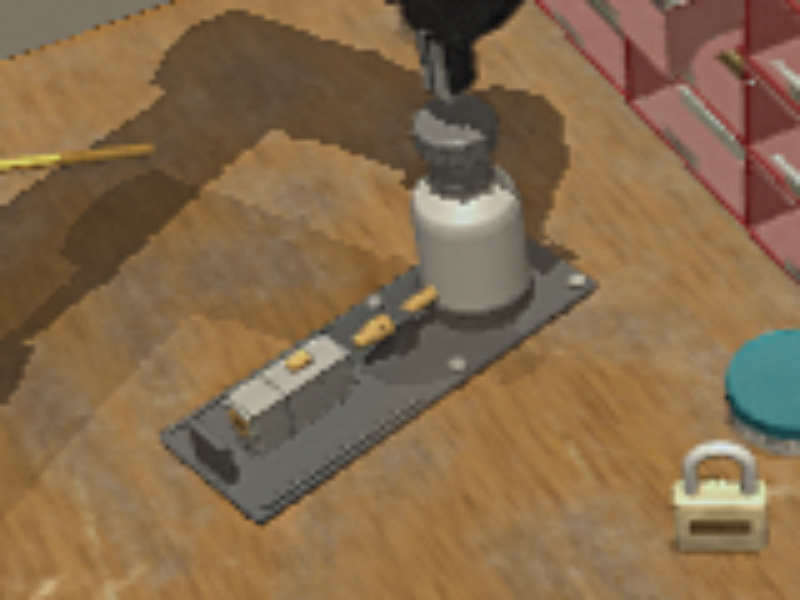

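The closed fingertips at (278,256) are over the cap, whose disc is centred about (282,256), and the lock still stands at (281,55). Pressing.

```bash
python3 -m inch '[{"dx":1.5,"dy":0,"dz":8,"twist":0},{"dx":1.5,"dy":0,"dz":14,"twist":0},{"dx":1.5,"dy":0,"dz":18,"twist":0},{"dx":1.5,"dy":0,"dz":21,"twist":0},{"dx":1.5,"dy":0,"dz":23,"twist":0},{"dx":1.5,"dy":0,"dz":23,"twist":0}]'
python3 -m inch '[{"dx":0,"dy":0,"dz":1.5,"twist":0},{"dx":0,"dy":0,"dz":3,"twist":0},{"dx":0,"dy":0,"dz":3,"twist":0}]'
```

```text
time: 17.15
position: [0.6087, 0.183, 0.1207]
eef_rot: [-3.141, 0.0, 1.828]
ft_force: [-3.2, 1.1, 3.7]
gripper_width: -0.0
time: 17.4
position: [0.6091, 0.183, 0.118]
eef_rot: [3.142, -0.0, 1.828]
ft_force: [-3.2, 0.4, 4.3]
gripper_width: 0.0
```

```bash
python3 -m inch '[{"dx":0,"dy":0,"dz":1,"twist":0},{"dx":0,"dy":0,"dz":2,"twist":0},{"dx":0,"dy":0,"dz":2,"twist":0}]'
python3 -m inch '[{"dx":0,"dy":0,"dz":1,"twist":0},{"dx":0,"dy":0,"dz":1,"twist":0},{"dx":0,"dy":0,"dz":1,"twist":0}]'
```

```text
time: 17.65
position: [0.6091, 0.183, 0.1162]
eef_rot: [3.142, 0.0, 1.828]
ft_force: [-4.1, 0.4, 5.0]
gripper_width: 0.0001
time: 17.9
position: [0.6091, 0.183, 0.1161]
eef_rot: [3.141, 0.0, 1.828]
ft_force: [-5.3, 0.1, 10.1]
gripper_width: -0.0
```

The cap has bottomed out: force has risen to 10 N with no more travel at z=0.116. A quick picture while it's down, then I retract.

```bash
python3 -c "
from h import *
cv2.imwrite('pics/s15.png',cv2.resize(eyes.camera('scene')[120:240,140:300],(800,600)))"
python3 -m inch '[{"dx":0,"dy":0,"dz":-3,"twist":0},{"dx":0,"dy":0,"dz":-8,"twist":0},{"dx":0,"dy":0,"dz":-14,"twist":0},{"dx":0,"dy":0,"dz":-30,"twist":0},{"dx":0,"dy":0,"dz":-60,"twist":0},{"dx":0,"dy":0,"dz":-90,"twist":0},{"dx":0,"dy":-60,"dz":-90,"twist":0},{"dx":0,"dy":-100,"dz":-90,"twist":0},{"dx":0,"dy":-100,"dz":-90,"twist":0},{"dx":0,"dy":-100,"dz":-90,"twist":0},{"dx":0,"dy":-100,"dz":-90,"twist":0}]'
python3 lk.py w16 .036
python3 -c "
from h import *
cv2.imwrite('pics/s16.png',cv2.resize(eyes.camera('scene')[120:240,140:300],(800,600)))"
```

```text
time: 18.87
position: [0.5125, 0.1575, 0.2055]
eef_rot: [3.139, -0.0, 1.828]
ft_force: [0.6, -0.2, -0.2]
gripper_width: 0.0002
[0.51246526 0.15750605 0.20549503]
below tcp at [276.01537366 191.8168819 ]
```

View pics/s15.png

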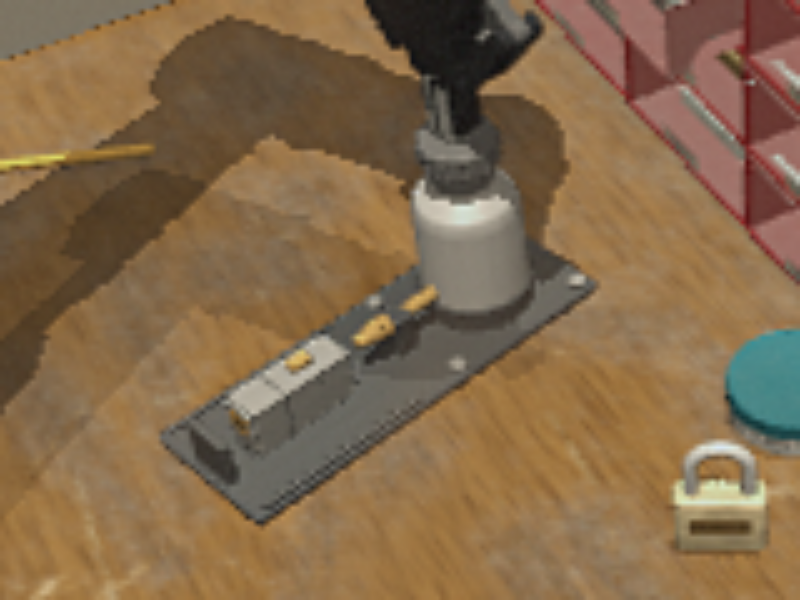

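View pics/s16.png

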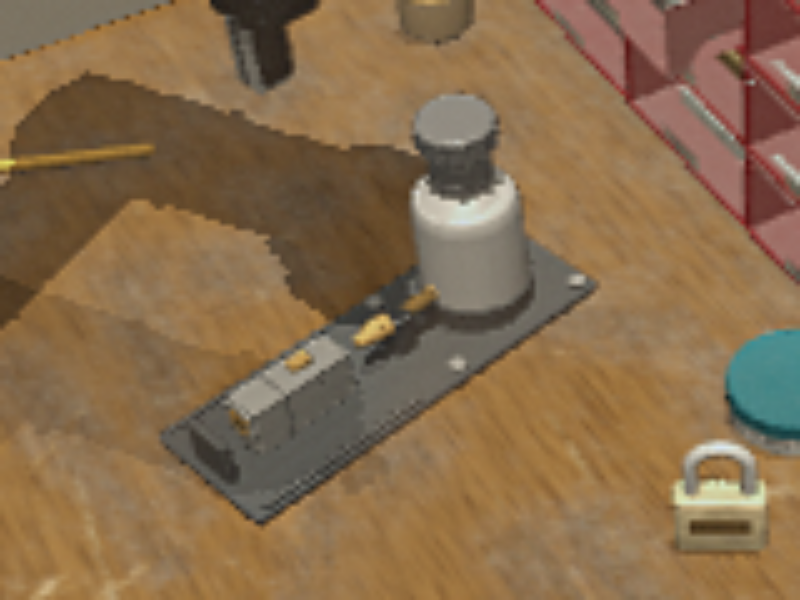

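View pics/w16.png

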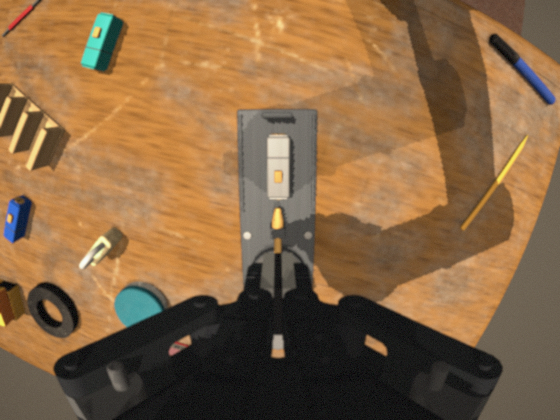

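The cap was clearly down in s15 and is back up in s16, its top at (455,122) as before. The lock stands unmoved in line with the nozzle, and the bystanders are in place. Handing in.

```bash
python3 -c "
from rig import close_job
print(close_job())"
```

```text
the job is handed in; nothing more can be done
None
```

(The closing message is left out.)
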